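# Refit the crank and the pointer on the gear model

## Robot

A 6-joint arm with a two-finger parallel gripper is mounted at the origin on the work surface. World frame = base frame: x ahead of the robot, y to its left, z up, the work surface at z = 0. Lengths are in m, angles in degrees, forces in N, time in s.
With the tool pointing down it reaches from about 0.3 to 0.95 m from the base axis. Payload 3.1 kg.
Tool frame: the origin (TCP) lies at the very end of the fingers, on their centre line; the grasp point (between the pads) lies 19 mm behind it; z points along the fingers, y is the line along which they close (so a half turn about z gives the same grasp; the last joint's range is limited). The gripper opens to 85 mm and grips with 20 to 120 N. Pads are 22 mm wide; open, the fingers measure 114 mm over their backs; the gripper's body (76 mm by 85 mm) begins 54 mm behind the grasp point. The pads swing forward as they close: fully open they stand 13 mm farther back than shut.
Start: joints at [59.662, 17.653, 93.61, -0, 68.738, -3.994], TCP at [0.277, 0.56, 0.231] pointing down, gripper open.
Joint ranges: [-175.34, 175.34], [-45.06, 112.39], [2.9, 150.54], [-68.45, 248.45], [3.09, 151.38], [-168.51, 168.51]. Speed limits (degrees/s): [159.86, 159.86, 180, 180, 180, 180].

## Interface

Orientations are given as a 3x3 rotation matrix whose columns are the frame's x, y, z axes.
In Python, from rig import robot gives the robot as it stands.
- The arm moves only by the tool jog_arm, never from a script. Its argument "series" is a list that holds one entry, the list of rows, each a list of 6 numbers: the shift along the tool's x, y, z in mm, then the turn, a rotation vector about the tool's x, y, z in degrees. In form: [[[dx, dy, dz, rx, ry, rz], ...]]. A call has 1 to 10 rows; each row shifts and turns the commanded pose from where the row before left it, along the tool's axes as they then stand; what a row does not reach is not made up. A row lasts 1/10 s, in which the tool goes at most 50 mm and 8.59 degrees, less where a joint would pass 70% of its speed; a pose out of reach is approached as far as the arm can. A call is refused whole if a number of a shift passes 50 or a number of a turn 8.59, either way. A call with a gripper value outside its range is refused whole. "gripper" is the gripper's target within -1 to 1 (shut at 1, half-way at 0, fully open at -1), set as the call begins (left out, the last holds). The fingers move at their own pace and stop on an object; "squeeze" is the grip in N (left out, the last holds). Time passes only in rows, so rows that do not move let the fingers close. It gives the time, the measured TCP pose, the force, the opening and the grip force at its end, in the units of the state.
- robot.observe(): the state, without advancing time (a new reading comes with each control period).
- robot.snapshot(name): name is "side" or "top" or "wrist"; returns a dict with "image" (384x512x3 uint8, red, green, blue), "fx", "fy", "cx", "cy" (pixels), "dist" ([k1, k2, p1, p2, k3] as OpenCV has them; the pictures are not rectified), "rvec" (rotation vector, rad) and "tvec" (3), from world to camera coordinates, as OpenCV has them. Camera axes: x right, y down, z forward; pixel columns grow to the right and rows downward; lengths in m; the calibration is good to about 2 mm. A picture is of the moment at which its call begins. There is no depth.
- robot.close_job(): hands the job in; it is judged then, once.
The state is a dict: "time": time; "joints": joint angles; "qvel": joint speeds; "joint_torque": joint torques, N m; "eef_pos": TCP position; "tcp_rot": TCP orientation; "ft_force": force on the tool from outside, world axes, zero at the start; "moment": the same for the moment, N m; "gripper_width": finger opening in m; "grasp_force": force on a finger pad.
Only numpy, scipy, OpenCV 4.12 (cv2) and the standard library are available. Lean on these libraries where they do the work, as an engineer would, in place of code of your own. Each camera call takes 0.05 s, during which the arm holds its last target. There are 200 camera calls.

## Task

Put the gear model back together: turn the pointer knob to match the flat of the short, thin output shaft and the hand crank to match the flat of the tall, thick drive shaft, and seat both fully home on their shoulders, so that each drives its shaft. The crank's arm may come to lie over the pointer knob, so mind the order. Leave all the other things on the tray where they are, and let go of everything.

Things in the scene. Friction and masses are not known exactly. Their poses are not given: they have to be found in the camera images.
- crank_hub (a point): White crank, 120 g (hub heavy), lying flat. Point: centre of its square hub (36 x 36, 32 mm high), on the bore axis, 16 mm above the underside; z up, x along the arm (16 wide, 8 thick, flush with the underside). D-bore right through: diameter 26, flat 7 mm from the axis on the arm's side (+x). Grip the hub by its flat +y and -y sides. Starts left or right of the model.
- crank_handle (a point): Top of the crank's upright round handle (diameter 20 mm), 60 mm from the bore axis along the crank's x, 40 mm above the crank's underside.
- pointer_hub (a point): White plastic pointer knob, 40 g, lying flat. Point: centre of its square hub (30 x 30, 28 mm high), on the bore axis, 14 mm above the underside; z up, x along the flat blade (12 narrowing to 6 wide, 5 thick, flush with the underside, tip 46 mm out). D-bore right through: diameter 20, flat 5.5 mm from the axis on the blade's side (+x). Grip by its +y and -y sides. Starts opposite to the crank.
- drive_seat (a point): Tall, thick shaft: point on its axis at the shoulder (white collar, diameter 32, 78 mm above the tray) where the crank's underside rests. Above it a steel D-stub, diameter 24, 24 mm long, last 4 mm tapered in by 2.5; flat 6 mm from the axis, facing +x of this frame; z up. Fully home, crank_hub is 16 mm above this point, both x axes the same way.
- output_seat (a point): Short, thin shaft: point on its axis at the shoulder (white collar, diameter 26, 44 mm above the tray) where the pointer knob's underside rests. Above it a steel D-stub, diameter 18, 22 mm long, last 4 mm tapered in by 2.5; flat 4.5 mm from the axis, facing +x of this frame; z up. Fully home, pointer_hub is 14 mm above this point, both x axes the same way.
- model: Grey gear case with white gears, 100 x 180, 30 mm high, fixed. Origin: centre of its underside, y along its length; tall drive shaft 48 mm along +y, short output shaft 36 mm along -y. Each shaft turns about z with its gear (diameter 72 and 88, tops 38 mm above the tray) against light friction (0.06 N m). A seated crank's arm clears a seated pointer knob by 6 mm, and may bar the way to its shaft.
- canister: Bystander: grey plastic desiccant canister, diameter 50, height 78 mm, standing close to the model on the robot's side. Origin at the centre of its foot.
- can: Bystander: metal can, diameter 52, height 95 mm, standing just beyond the model. Origin at the centre of its foot.
- wrench: Bystander: blue nozzle wrench, 120 mm long, lying beside the pointer knob. Origin underneath its middle, x along it.
- stubby: Bystander: short screwdriver, 120 mm long, black handle, lying beside the crank. Origin underneath its middle, x along it.
- socket: Bystander: steel wrench socket (ring), diameter 28, height 30 mm, standing near the crank's hub. Origin at the centre of its foot.
- jar: Bystander: small glass jar, diameter 36, height 45 mm, standing near the pointer knob. Origin at the centre of its foot.
- bit_case: Bystander: black case, 55 x 85 mm, 24 mm high, lying beyond on the left. Origin at the centre of its underside.
- tape: Bystander: grey tape measure, 64 x 64 mm, 34 mm high, lying beyond on the right. Origin at the centre of its underside.
Things that resemble listed ones, but are neither listed nor needed, are in the scene too. What is shaped like the part that bears crank_hub but green or red is not meant.

How it is judged (in metres and radians):
At the end, for the whole second after the job is handed in: The crank sits on the tall drive shaft and the pointer knob on the short output shaft, each within 3 mm of fully home on its shoulder, within 4 mm of the axis, upright within 0.08 rad, its x axis in line with the shaft's flat within 0.25 rad (z of crank_hub in the frame of drive_seat between 0.013 and 0.019 m and horizontal distance between crank_hub and drive_seat below 0.004 m and angle between the x axis of crank_hub and the x axis of drive_seat, either way round below 0.25 rad and angle between each of crank_hub, pointer_hub's own z axis and vertical below 0.08 rad and z of pointer_hub in the frame of output_seat between 0.011 and 0.017 m and horizontal distance between pointer_hub and output_seat below 0.004 m and angle between the x axis of pointer_hub and the x axis of output_seat, either way round below 0.25 rad); the robot touches nothing.
It fails at once if a bystander (canister, can, wrench, short screwdriver, socket, jar, bit case or tape measure) is moved more than 40 mm (distance of any of canister, can, wrench, stubby, socket, jar, bit_case, tape from where it was at the start of the episode above 0.04 m).
It fails at once if the canister, can, jar or socket is tipped over (angle between any of canister, can, jar, socket's own z axis and vertical above 0.6 rad).
It also fails if it takes over 72 s, if anything falls off the work surface, if the arm or the gripper's body presses on something with over 40 N, if the wrist force passes 120 N, or if a joint passes its speed limit or range.

## Working session

There is one attempt and no reset: what is moved stays moved. The work goes in short steps, Python scripts to look and compute and a tool call to move; the robot and the scene stay as the last step left them, time stands still between calls to the robot, and variables do not carry over. Pictures are saved under pics/ and viewed, at most 10 in all, crops included, and the job is handed in when it is done.

Besides the shell and the picture viewer there is one more tool, called as name(argument=value, ...), one argument or row to a line, values as JSON. jog_arm: Moves the arm, as the interface text tells. Its arguments: {"type":"object","properties":{"series":{"type":"array"},"gripper":{"type":"number"},"squeeze":{"type":"number"}},"required":["series"]}

```bash
ls; mkdir -p pics
cat > h.py <<'E'
import numpy as np, cv2
from rig import robot
def snap(n,f=None):
    s=robot.snapshot(n)
    if f: cv2.imwrite('pics/'+f,cv2.cvtColor(s['image'],cv2.COLOR_RGB2BGR))
    return s
def K(s): return np.array([[s['fx'],0,s['cx']],[0,s['fy'],s['cy']],[0,0,1.]])
def ray(s,px):
    R=cv2.Rodrigues(np.array(s['rvec'],float))[0];t=np.array(s['tvec'],float).ravel()
    u=cv2.undistortPoints(np.array(px,float).reshape(-1,1,2),K(s),np.array(s['dist'],float)).reshape(-1,2)
    d=np.c_[u,np.ones(len(u))]@R
    return -R.T@t,d
def onplane(s,px,z):
    c,d=ray(s,px); return c+d*((z-c[2])/d[:,2])[:,None]
def proj(s,P):
    return cv2.projectPoints(np.array(P,float).reshape(-1,1,3),np.array(s['rvec'],float),np.array(s['tvec'],float),K(s),np.array(s['dist'],float))[0].reshape(-1,2)
E
python3 - <<'E'
from h import *
import pickle
a=snap('top');b=snap('side');w=snap('wrist')
pickle.dump((a,b,w),open('s0.pkl','wb'))
for s in (a,b,w):
    R=cv2.Rodrigues(np.array(s['rvec'],float))[0];print(-R.T@np.ravel(s['tvec']),R[2],s['fx'])
f=lambda s:cv2.cvtColor(s['image'],cv2.COLOR_RGB2BGR)
cv2.imwrite('pics/top.png',cv2.resize(f(a),(800,600)))
cv2.imwrite('pics/sw.png',cv2.resize(np.vstack([f(b),f(w)]),(400,600)))
print(robot.observe())
E
```

```text
pics
[ 0.38215419 -0.03181619  1.12548949] [ 0.14947169  0.0164043  -0.98862992] 424.7770369907882
[ 0.33130516 -0.55469424  0.73325495] [ 0.22257495  0.60959216 -0.76082704] 358.4956511695563
[0.20580026 0.59474845 0.37144036] [ 0.27884605 -0.14092015 -0.94994021] 345.0949763959477
{'time': 0.15, 'joints': array([ 5.96630167e+01,  1.76939283e+01,  9.36722509e+01, -7.37730987e-04,
        6.87364800e+01, -3.99261039e+00]), 'qvel': array([-0.01974005, -0.18660379, -0.18339815, -0.1086753 , -0.01255036,
        0.05477678]), 'joint_torque': array([-3.89628976e-04, -4.15798402e+01, -2.77147490e+01, -1.34085826e-04,
        6.02019543e-03,  2.05826524e-05]), 'eef_pos': array([0.27704971, 0.55952861, 0.23030558]), 'tcp_rot': array([[-8.96145050e-01,  4.43760350e-01, -8.94624304e-04],
       [ 4.43761237e-01,  8.96143713e-01, -1.55245689e-03],
       [ 1.12793131e-04, -1.78822615e-03, -9.99998395e-01]]), 'ft_force': array([ 0.85581246, -0.25380147, -0.00594889]), 'moment': array([-0.00409054,  0.00219912, -0.05141155]), 'grasp_force': 0.0, 'gripper_width': 0.08551958080082177}
```

View pics/top.png

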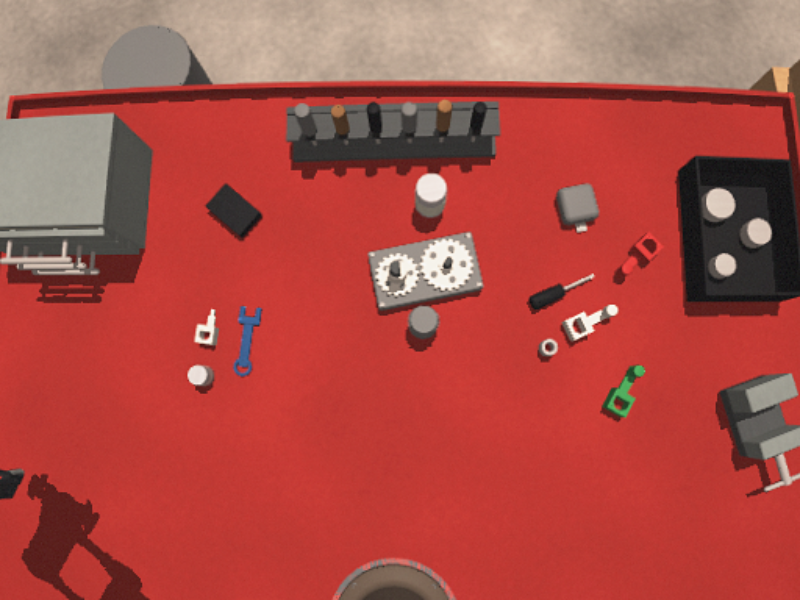

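View pics/sw.png

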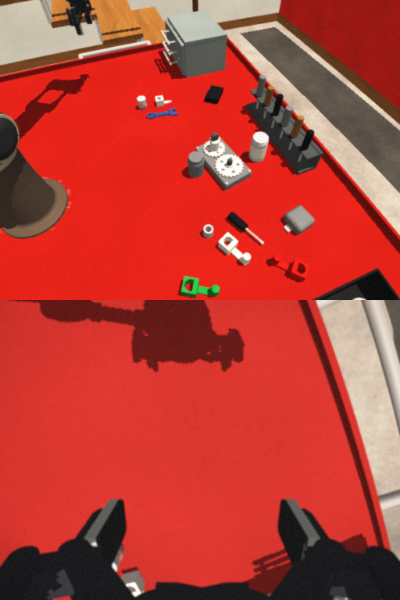

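Candidates (800x600 view): crank: white (580,327), green (620,402) and red (640,255) lookalikes → white. Pointer: white knob (206,333); the white jar at (200,376) is not it. The tall shaft is on the left (396,270) and the output shaft is on the right (447,264).

Run:
```python
from h import *
import pickle
a,b,w=pickle.load(open('s0.pkl','rb'))
k=.64
for n,p,z in [('crank',(578,327),.032),('handle',(612,311),.04),('ptr',(206,335),.028),('tip',(212,313),.005),('drv',(396,262),.10),('out',(448,260),.066),('canister',(424,320),.078),('can',(431,186),.095),('jar',(201,374),.045),('socket',(548,347),.03),('stubby',(562,290),.015),('wrench',(247,340),.005)]:
    print(n,onplane(a,[(p[0]*k,p[1]*k)],z).round(3))
hs=cv2.cvtColor(a['image'],cv2.COLOR_RGB2HSV)
m=((hs[...,1]<90)&(hs[...,2]>150)).astype(np.uint8)
n,l,st,c=cv2.connectedComponentsWithStats(m)
for i in range(1,n):
    if 40<st[i,4]<1500 and 100<c[i][0]<440 and 100<c[i][1]<260: print(st[i],c[i].round(1))
crop=a['image'][120:270,110:420]
cc=np.hstack([a['image'][180:260,110:190],a['image'][180:260,330:410]])
cv2.imwrite('pics/c0.png',cv2.cvtColor(cv2.resize(cc,None,fx=5,fy=5),cv2.COLOR_RGB2BGR))
# camera in tool frame
o=robot.observe();R=cv2.Rodrigues(np.array(w['rvec'],float))[0];C=-R.T@np.ravel(w['tvec'])
T=o['tcp_rot'];print(T.T@(C-o['eef_pos']),(T.T@R.T).round(3))
```

```text
crank [[ 0.494 -0.305  0.032]]
handle [[ 0.52  -0.362  0.04 ]]
ptr [[0.478 0.319 0.028]]
tip [[0.519 0.318 0.005]]
drv [[ 0.589 -0.003  0.1  ]]
out [[ 0.6   -0.087  0.066]]
canister [[ 0.5   -0.048  0.078]]
can [[ 0.716 -0.059  0.095]]
jar [[0.412 0.32  0.045]]
socket [[ 0.461 -0.254  0.03 ]]
stubby [[ 0.559 -0.284  0.015]]
wrench [[0.473 0.254 0.005]]
[266 111  20  19 291] [275.6 119.7]
[361 120  19  19 229] [369.4 128. ]
[361 175  19  10  42] [370.2 179.9]
[388 195   7   7  43] [391.1 197.9]
[263 196  17  17 204] [270.9 203.9]
[125 198  13  23 149] [131.8 210.8]
[361 199  25  19 197] [373.2 206.9]
[347 217  10  10  57] [351.5 221.7]
[120 234  14  13 129] [126.1 239.4]
[ 0.07949497 -0.00030802 -0.14112549] [[ 0.    -0.95  -0.313]
 [ 1.     0.001 -0.001]
 [ 0.001 -0.313  0.95 ]]
```

View pics/c0.png

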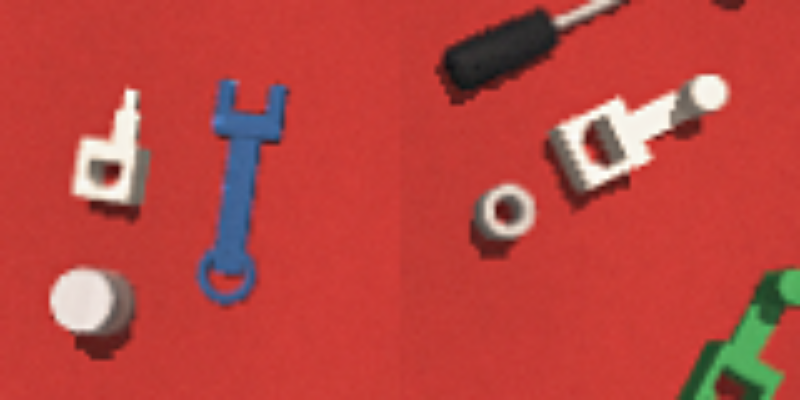

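```bash
cat >> h.py <<'E'
def plan(p,yaw):
    "p target TCP (m), yaw = world angle of tool x (deg), tool down. Prints turn and shift in tool axes after the turn."
    o=robot.observe();T=o['tcp_rot'];cur=np.degrees(np.arctan2(T[1,0],T[0,0]))
    rz=-((yaw-cur+180)%360-180)
    y=np.radians(yaw);X=np.array([np.cos(y),np.sin(y),0]);Y=np.array([np.sin(y),-np.cos(y),0]);Z=[0,0,-1]
    d=(np.array(p)-o['eef_pos'])*1000
    print('t %.2f'%o['time'],'cur',o['eef_pos'].round(4),'yaw %.2f rz %.2f'%(cur,rz),'shift',np.round(np.array([X,Y,Z])@d,1),'tilt',T[:,2].round(4))
E
python3 -c "
from h import *
plan([.478,.319,.14],180)"
```

```text
t 0.15 cur [0.277  0.5595 0.2303] yaw 153.66 rz -26.34 shift [-201.  -240.5   90.3] tilt [-9.0e-04 -1.6e-03 -1.0e+00]
```

jog_arm(
  series=[
    [[0,0,0,0,0,-6.6],[0,0,0,0,0,-6.6],[0,0,0,0,0,-6.6],[0,0,0,0,0,-6.5],[-20,-24,9,0,0,0],[-20,-24,9,0,0,0],[-20,-24,9,0,0,0],[-20,-24,9,0,0,0],[-20,-24,9,0,0,0],[-20,-24,9,0,0,0]],
  ],
  gripper=-0.4,
)

```text
time: 1.15
eef_pos: [0.3977, 0.4148, 0.1766]
tcp_rot: [[-1.0, 0.001, -0.0], [0.001, 1.0, -0.0], [0.0, -0.0, -1.0]]
ft_force: [0.6, -0.1, 0.7]
gripper_width: 0.0595
grasp_force: 0.0
```

jog_arm(
  series=[
    [[-20,-24,9,0,0,0],[-20,-24,9,0,0,0],[-20,-24,9,0,0,0],[-20,-24,9,0,0,0],[0,0,0,0,0,0],[0,0,0,0,0,0]],
  ],
)

```text
time: 1.75
eef_pos: [0.4771, 0.3193, 0.1407]
tcp_rot: [[-1.0, 0.003, -0.001], [0.003, 1.0, -0.0], [0.001, -0.0, -1.0]]
ft_force: [-0.4, -0.3, 0.4]
gripper_width: 0.0602
grasp_force: 0.0
```

Run:
```python
from h import *
plan([.478,.319,.14],180)
w=snap('wrist','wp.png')
import pickle; pickle.dump(w,open('wp.pkl','wb'))
```

```text
t 1.75 cur [0.4771 0.3193 0.1407] yaw 179.85 rz -0.15 shift [-0.9 -0.3  0.7] tilt [-1.4e-03 -2.0e-04 -1.0e+00]
```

View pics/wp.png

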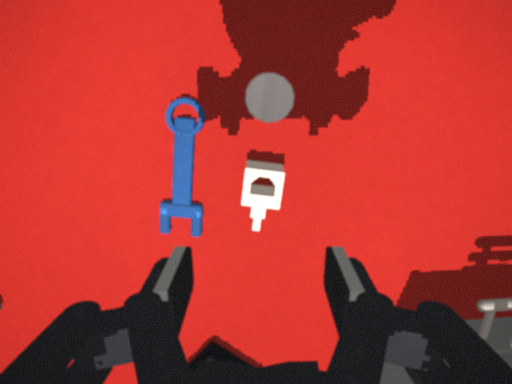

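```bash
cat >> h.py <<'E'
def hub(s,box,ztop,k,thr=200):
    "square hub top: white mask in box, filled, blade opened away; corners cast onto ztop"
    x0,y0,x1,y1=box; im=s['image'].astype(int)
    m=np.zeros(im.shape[:2],np.uint8); m[y0:y1,x0:x1]=(im.min(2)>thr)[y0:y1,x0:x1]
    c=max(cv2.findContours(m,0,2)[0],key=cv2.contourArea)
    f=np.zeros_like(m);cv2.drawContours(f,[c],-1,1,-1)
    f=cv2.morphologyEx(f,cv2.MORPH_OPEN,np.ones((k,k),np.uint8))
    c=max(cv2.findContours(f,0,2)[0],key=cv2.contourArea)
    q=onplane(s,c.reshape(-1,2),ztop)
    r=cv2.minAreaRect((q[:,:2]*1000).astype(np.float32))
    return r,m
E
python3 - <<'E'
from h import *
import pickle
w=pickle.load(open('wp.pkl','rb'))
print(w['image'][185,245],w['image'][170,262],w['image'][164,262],w['image'][225,256])
for k in (15,21):
  for t in (150,200,230):
    r,m=hub(w,(230,145,300,245),.028,k,t); print(k,t,np.round(r[0],1),np.round(r[1],1),r[2])
ys,xs=np.nonzero(m); i=ys>222
print('tip',onplane(w,[(xs[i].mean(),ys[i].mean())],.005), onplane(w,[(257,231)],.005))
E
```

```text
[255 255 255] [255 251 241] [140 130 121] [255 255 254]
15 150 [482.2 321.5] [31.  37.8] 89.0134506225586
15 200 [480.5 321.9] [30.1 34.3] 89.07006072998047
15 230 [479.2 321.6] [29.5 30.2] 89.06721496582031
21 150 [479.2 321.9] [30.3 31.8] 89.07291412353516
21 200 [479.1 321.5] [29.7 30.1] 89.8760986328125
21 230 [479.5 321.8] [28.9 29.3] 89.87748718261719
tip [[0.52061967 0.31642059 0.005     ]] [[0.52543955 0.31736938 0.005     ]]
```

Run:
```python
from h import *
import pickle
w=pickle.load(open('wp.pkl','rb'))
m=w['image'].min(2)>200
L=[];Rr=[]
for y in range(168,204,1):
    xs=np.nonzero(m[y,230:300])[0]+230; L.append((xs.min()-.5,y));Rr.append((xs.max()+.5,y))
for e in (L,Rr):
    q=onplane(w,e,.028)[:,:2]*1000; v=cv2.fitLine(q.astype(np.float32),cv2.DIST_HUBER,0,.01,.01).ravel(); print(v, np.degrees(np.arctan2(v[1],v[0])))
T=[];B=[]
for x in range(246,284,2):
    ys=np.nonzero(m[150:240,x])[0]+150; T.append((x,ys.min()-.5));
    if x>266:B.append((x,ys.max()+.5))
for e in (T,B):
    q=onplane(w,e,.028)[:,:2]*1000; v=cv2.fitLine(q.astype(np.float32),cv2.DIST_HUBER,0,.01,.01).ravel(); print(v, np.degrees(np.arctan2(v[1],v[0])))
```

```text
[ 9.9120075e-01 -1.3236718e-01  4.7647354e+02  3.0669351e+02] -7.606404
[ 9.9488926e-01 -1.0097223e-01  4.7456387e+02  3.3735248e+02] -5.7951584
[1.2560739e-01 9.9208003e-01 4.6361835e+02 3.2196579e+02] 82.784164
[ 9.0714127e-01 -4.2082623e-01  4.9177707e+02  3.3206406e+02] -24.886757
```

```bash
python3 -c "
from h import *
plan([.479,.3217,.004],173.2)"
```

```text
t 1.80 cur [0.4769 0.3201 0.1411] yaw 179.92 rz 6.72 shift [ -1.9   1.9 137.1] tilt [-8.e-04  2.e-04 -1.e+00]
```

jog_arm(
  series=[
    [[0,0,0,0,0,6.7],[-2,2,25,0,0,0],[0,0,25,0,0,0],[0,0,25,0,0,0],[0,0,25,0,0,0],[0,0,20,0,0,0],[0,0,12,0,0,0],[0,0,5,0,0,0],[0,0,0,0,0,0],[0,0,0,0,0,0]],
  ],
)

```text
time: 2.8
eef_pos: [0.4802, 0.3225, 0.0053]
tcp_rot: [[-0.993, 0.117, 0.002], [0.117, 0.993, 0.001], [-0.002, 0.001, -1.0]]
ft_force: [0.7, 0.1, 0.7]
gripper_width: 0.06
grasp_force: 0.0
```

jog_arm(
  series=[
    [[0,0,0,0,0,0],[0,0,0,0,0,0],[0,0,0,0,0,0],[0,0,0,0,0,0],[0,0,0,0,0,0],[0,0,0,0,0,0]],
  ],
  gripper=1,
  squeeze=40,
)

```text
time: 3.4
eef_pos: [0.4805, 0.3222, 0.0055]
tcp_rot: [[-0.993, 0.118, 0.002], [0.118, 0.993, 0.001], [-0.002, 0.001, -1.0]]
ft_force: [-0.9, 0.6, 4.6]
gripper_width: 0.0293
grasp_force: 41.1
```

jog_arm(
  series=[
    [[0,0,-15,0,0,0],[0,0,-25,0,0,0],[0,0,-25,0,0,0],[0,0,-25,0,0,0],[0,0,-25,0,0,0],[0,0,-25,0,0,0],[0,0,-25,0,0,0],[0,0,-15,0,0,0],[0,0,0,0,0,0]],
  ],
)

```text
time: 4.3
eef_pos: [0.481, 0.3226, 0.1873]
tcp_rot: [[-0.993, 0.117, 0.005], [0.117, 0.993, 0.003], [-0.004, 0.003, -1.0]]
ft_force: [-0.2, -0.7, -0.5]
gripper_width: 0.0292
grasp_force: 40.4
```

```bash
python3 -c "
from h import *
plan([.54,-.08,.184],180)"
```

```text
t 4.30 cur [0.481  0.3226 0.1873] yaw 173.26 rz -6.74 shift [ -59.  -402.6    3.3] tilt [ 0.0048  0.0027 -1.    ]
```

jog_arm(
  series=[
    [[-10,-20,0,0,0,-6.7],[-10,-32,0,0,0,0],[-10,-32,0,0,0,0],[-10,-32,0,0,0,0],[-10,-32,0,0,0,0],[-10,-32,0,0,0,0],[-10,-32,0,0,0,0],[-10,-32,0,0,0,0],[-10,-32,0,0,0,0],[-10,-32,0,0,0,0]],
  ],
)

```text
time: 5.3
eef_pos: [0.5756, 0.0113, 0.1823]
tcp_rot: [[-1.0, 0.001, -0.003], [0.001, 1.0, 0.0], [0.003, 0.0, -1.0]]
ft_force: [0.0, -0.3, -0.6]
gripper_width: 0.0293
grasp_force: 40.4
```

jog_arm(
  series=[
    [[-10,-32,0,0,0,0],[-4,-24,0,0,0,0],[0,0,0,0,0,0],[0,0,0,0,0,0]],
  ],
)

```text
time: 5.7
eef_pos: [0.5895, -0.0436, 0.1826]
tcp_rot: [[-1.0, 0.002, -0.003], [0.002, 1.0, 0.001], [0.003, 0.001, -1.0]]
ft_force: [-0.8, -0.1, -0.7]
gripper_width: 0.0295
grasp_force: 40.4
```

Run:
```python
from h import *
plan([.595,-.045,.187],180)
w=snap('wrist')
import pickle; pickle.dump(w,open('ws.pkl','wb'))
c=w['image'][70:384,80:440]
cv2.imwrite('pics/ws.png',cv2.cvtColor(cv2.resize(c,(688,600),interpolation=2),cv2.COLOR_RGB2BGR))
```

```text
t 5.70 cur [ 0.5895 -0.0436  0.1826] yaw 179.86 rz -0.14 shift [-5.5 -1.4 -4.4] tilt [-0.0031  0.0011 -1.    ]
```

View pics/ws.png

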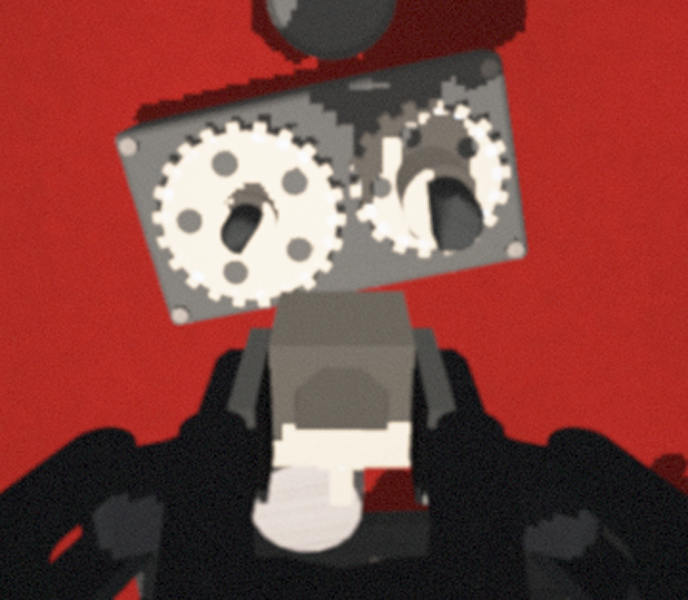

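Run:
```python
from h import *
import pickle
w=pickle.load(open('ws.pkl','rb'))
g=lambda y,x:cv2.resize((255*(w['image'][y:y+44,x:x+44]/255.)**.5).astype(np.uint8),(396,396),interpolation=cv2.INTER_NEAREST)
cv2.imwrite('pics/z.png',cv2.cvtColor(np.hstack([g(162,186),g(150,292)]),cv2.COLOR_RGB2BGR))
for n,P in (('drv',[.589,-.003]),('out',[.600,-.087])): print(n,proj(w,[P+[z] for z in (.044,.066,.078,.102)]).round(1).tolist())
```

```text
drv [[306.9, 176.8], [310.7, 184.4], [313.0, 189.0], [318.3, 199.7]]
out [[208.1, 189.4], [204.2, 197.8], [201.9, 203.0], [196.6, 214.8]]
```

View pics/z.png

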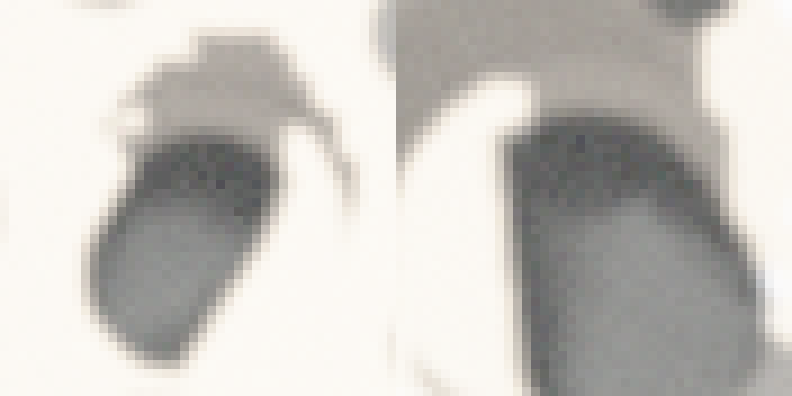

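Run:
```python
from h import *
import pickle
w=pickle.load(open('ws.pkl','rb')); im=w['image'].astype(int)
m=(im.min(2)>190).astype(np.uint8)
for n,box in (('out',(150,120,264,236)),('drv',(262,115,350,210))):
    x0,y0,x1,y1=box;mm=np.zeros_like(m);mm[y0:y1,x0:x1]=m[y0:y1,x0:x1]
    c=max(cv2.findContours(mm,0,1)[0],key=cv2.contourArea).reshape(-1,2)
    q=onplane(w,c,.038)[:,:2]*1000
    h=cv2.convexHull(q.astype(np.float32)); (cx,cy),r=cv2.minEnclosingCircle(h); 
    e=cv2.fitEllipse(h); print(n,'encl',cx,cy,r,'ell',e)
d=cv2.GaussianBlur(w['image'],(0,0),.7).min(2).astype(int)
# output flat silhouette: rightmost dark px per row
def edge(rows,x0,x1,side,thr=150):
    P=[]
    for y in rows:
        xs=np.nonzero(d[y,x0:x1]<thr)[0]+x0
        i=xs.max() if side>0 else xs.min(); j=i+side
        P.append((i+side*(thr-d[y,i])/(d[y,j]-d[y,i]),y))
    return np.array(P)
P=edge(range(187,202),190,222,1); print(P[:,0].round(1))
for z in (.050,.066):
    q=onplane(w,P,z)[:,:2]*1000;v=cv2.fitLine(q.astype(np.float32),cv2.DIST_HUBER,0,.01,.01).ravel();print('out flat',z,v,np.degrees(np.arctan2(v[1],v[0])))
P=edge(range(168,204),296,330,-1,140); print(P[:,0].round(1))
for z in (.078,.102):
    q=onplane(w,P,z)[:,:2]*1000;v=cv2.fitLine(q.astype(np.float32),cv2.DIST_HUBER,0,.01,.01).ravel();print('drv flat',z,v,np.degrees(np.arctan2(v[1],v[0])))
```

```text
out encl 596.9856567382812 -86.22547912597656 43.823974609375 ell ((596.9243774414062, -86.23860168457031), (87.17454528808594, 87.47515106201172), 176.95245361328125)
drv encl 588.073974609375 -14.8340482711792 29.140281677246094 ell ((587.6768188476562, -18.955951690673828), (38.02876663208008, 60.15846633911133), 120.21218872070312)
[215.4 214.8 214.3 213.6 212.9 212.3 211.6 210.9 210.3 209.6 208.9 208.4
 207.7 207.1 206.4]
out flat 0.05 [ 8.3410454e-01 -5.5160642e-01  6.0172882e+02 -8.3561707e+01] -33.47729
out flat 0.066 [ 8.3406365e-01 -5.5166817e-01  5.9639258e+02 -8.1250351e+01] -33.48153
[303.1 303.1 303.3 303.4 303.6 303.7 303.7 303.8 303.9 304.  304.  304.1
 304.3 304.4 304.6 304.7 304.7 304.8 304.9 305.  305.1 305.1 305.3 305.4
 305.7 306.1 306.6 307.1 307.5 307.9 308.1 308.1 307.8 298.7 302.  309. ]
drv flat 0.078 [ 9.8921114e-01  1.4649673e-01  5.8490497e+02 -9.3472519e+00] 8.423962
drv flat 0.102 [ 9.8918909e-01  1.4664580e-01  5.7782007e+02 -1.2692471e+01] 8.432594
```

Run:
```python
from h import *
import pickle
w=pickle.load(open('ws.pkl','rb')); 
o=robot.observe();T=o['tcp_rot'];e=o['eef_pos']
print(o['joints'].round(1))
im=w['image'].astype(int).sum(2)
for c in (235,283): print([int(v) for v in im[215:320,c]])
q=onplane(w,[(258,250.5),(258,313.9),(222,280),(294,280)],e[2]+.0225)
print((q-e)@T*1000)
```

```text
[ -8.4  16.9 100.6   0.   62.7 -98.4]
[740, 733, 731, 725, 679, 546, 371, 310, 309, 300, 313, 304, 300, 293, 304, 311, 305, 305, 304, 309, 297, 300, 306, 304, 305, 302, 301, 304, 305, 301, 312, 303, 307, 298, 307, 299, 338, 345, 348, 338, 350, 339, 345, 342, 338, 351, 342, 341, 342, 338, 342, 338, 351, 341, 338, 346, 335, 322, 323, 304, 289, 285, 289, 283, 296, 279, 292, 287, 283, 286, 308, 300, 300, 302, 294, 297, 320, 353, 384, 497, 658, 705, 714, 718, 713, 714, 711, 711, 714, 715, 712, 713, 718, 711, 716, 713, 716, 709, 702, 688, 675, 671, 669, 670, 671]
[390, 391, 372, 336, 310, 258, 276, 296, 293, 302, 310, 301, 299, 304, 311, 303, 313, 292, 300, 297, 299, 305, 308, 311, 312, 307, 305, 310, 298, 294, 295, 319, 311, 299, 297, 312, 331, 341, 347, 344, 338, 346, 345, 359, 338, 341, 351, 343, 338, 333, 341, 348, 341, 346, 340, 346, 330, 347, 334, 323, 319, 313, 320, 312, 317, 325, 303, 310, 310, 315, 319, 314, 318, 325, 322, 393, 531, 610, 639, 655, 689, 707, 713, 715, 714, 713, 708, 712, 713, 711, 711, 712, 714, 712, 712, 714, 715, 708, 670, 543, 328, 177, 116, 138, 126]
[[ 16.54840886  -1.29840621 -22.45443405]
 [-13.11454295  -1.33137594 -22.53879023]
 [  3.3202566  -15.66486952 -22.50721662]
 [  3.29566304  13.03835616 -22.47695875]]
```

Run:
```python
from h import *
import pickle
a,b,_=pickle.load(open('s0.pkl','rb'))
for s,nm,boxes in ((a,'top',((267,145,307,192),(238,157,269,194))),(b,'side',None)):
    if boxes is None:
        p=proj(s,[[.597,-.086,.038],[.579,-.004,.038]]); print(p.round(1)); boxes=[[int(x-26),int(y-22),int(x+26),int(y+22)] for x,y in p]
    for box in boxes:
        x0,y0,x1,y1=box; m=np.zeros(s['image'].shape[:2],np.uint8); m[y0:y1,x0:x1]=(s['image'].min(2)>185)[y0:y1,x0:x1]
        c=max(cv2.findContours(m,0,1)[0],key=cv2.contourArea).reshape(-1,2)
        q=onplane(s,c,.038)[:,:2]*1000
        h=cv2.convexHull(q.astype(np.float32));print(nm,box,cv2.fitEllipse(h),cv2.minEnclosingCircle(h))
```

```text
top (267, 145, 307, 192) ((599.0828247070312, -85.2284927368164), (86.12152862548828, 87.09053802490234), 45.5279541015625) ((598.5554809570312, -85.52677154541016), 44.63712692260742)
top (238, 157, 269, 194) ((582.5224609375, -2.504763126373291), (69.59651947021484, 71.55764770507812), 169.58966064453125) ((582.2421875, -1.9999525547027588), 36.297096252441406)
[[292.9 210.9]
 [273.4 189.1]]
side [266, 188, 318, 232] ((591.8719482421875, -66.8866195678711), (93.49140167236328, 132.58387756347656), 16.100828170776367) ((587.8912963867188, -70.1281509399414), 64.1542739868164)
side [247, 167, 299, 211] ((588.8509521484375, -24.905601501464844), (89.75746154785156, 132.10516357421875), 179.65011596679688) ((594.493896484375, -27.346710205078125), 62.4375)
```

jog_arm(
  series=[
    [[0,0,0,0,0,-8.1],[0,0,0,0,0,-8.1],[0,0,0,0,0,-8.1],[0,0,0,0,0,-8.1],[0,0,0,0,0,-8.1],[0,0,0,0,0,-8.1],[0,0,0,0,0,-8.0],[25,20,-2,0,0,0],[0,0,0,0,0,0],[0,0,0,0,0,0]],
  ],
)

```text
time: 6.75
eef_pos: [0.5595, -0.0521, 0.1859]
tcp_rot: [[-0.55, -0.835, -0.001], [-0.835, 0.55, 0.001], [-0.0, 0.001, -1.0]]
ft_force: [0.7, -0.1, -0.9]
gripper_width: 0.0294
grasp_force: 40.4
```

Run:
```python
from h import *
import pickle
plan([.5988,-.084,.14],-123.5)
w=snap('wrist'); pickle.dump(w,open('ws2.pkl','wb'))
o=robot.observe();T=o['tcp_rot'];e=o['eef_pos'];print(T.round(4).tolist(),o['joints'].round(1))
p=proj(w,[[.598,-.0855,.038]])[0];print(p)
m=(w['image'].min(2)>180).astype(np.uint8)
mm=np.zeros_like(m);cv2.circle(mm,tuple(int(v) for v in p),72,1,-1);mm*=m
c=max(cv2.findContours(mm,0,1)[0],key=cv2.contourArea).reshape(-1,2)
q=onplane(w,c,.038)[:,:2]*1000;h=cv2.convexHull(q.astype(np.float32));print(cv2.fitEllipse(h),cv2.minEnclosingCircle(h))
c=w['image'][40:384,90:430]
cv2.imwrite('pics/ws2.png',cv2.cvtColor(cv2.resize(c,(593,600),interpolation=2),cv2.COLOR_RGB2BGR))
```

```text
t 6.75 cur [ 0.5595 -0.0521  0.1859] yaw -123.39 rz 0.11 shift [  5.  -50.4  45.9] tilt [-5.e-04  5.e-04 -1.e+00]
[[-0.5503, -0.8349, 0.0006], [-0.8349, 0.5503, 0.0003], [-0.0006, -0.0003, -1.0]] [  -9.8   13.6  104.4    0.    62.  -156.4]
[200.68245637 167.39899607]
((597.138427734375, -86.75332641601562), (87.91321563720703, 88.5384521484375), 177.10000610351562) ((597.1905517578125, -86.65299224853516), 44.40566635131836)
```

View pics/ws2.png

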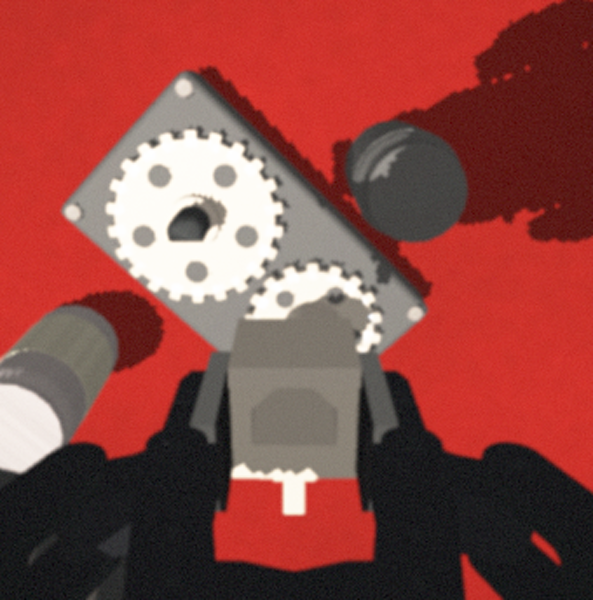

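```bash
python3 -c "
from h import *
plan([.5976,-.0843,.085],-123.5)"
```

```text
t 6.80 cur [ 0.5604 -0.0522  0.1863] yaw -123.39 rz 0.11 shift [  6.2 -48.7 101.3] tilt [ 6.e-04  3.e-04 -1.e+00]
```

jog_arm(
  series=[
    [[3,-24,0,0,0,0],[3,-25,0,0,0,0],[0,0,20,0,0,0],[0,0,25,0,0,0],[0,0,25,0,0,0],[0,0,20,0,0,0],[0,0,11,0,0,0],[0,0,0,0,0,0],[0,0,0,0,0,0]],
  ],
)

```text
time: 7.7
eef_pos: [0.5987, -0.0851, 0.0858]
tcp_rot: [[-0.551, -0.835, 0.001], [-0.835, 0.551, -0.0], [-0.0, -0.001, -1.0]]
ft_force: [0.3, 0.5, -0.1]
gripper_width: 0.0291
grasp_force: 40.4
```

Run:
```python
from h import *
import pickle
plan([.5976,-.0843,.085],-123.5)
w=snap('wrist'); pickle.dump(w,open('ws3.pkl','wb'))
cv2.imwrite('pics/ws3.png',cv2.cvtColor(w['image'],cv2.COLOR_RGB2BGR))
```

```text
t 7.70 cur [ 0.5987 -0.0851  0.0858] yaw -123.42 rz 0.08 shift [-0.1  1.4  0.8] tilt [ 1.1e-03 -2.0e-04 -1.0e+00]
```

View pics/ws3.png

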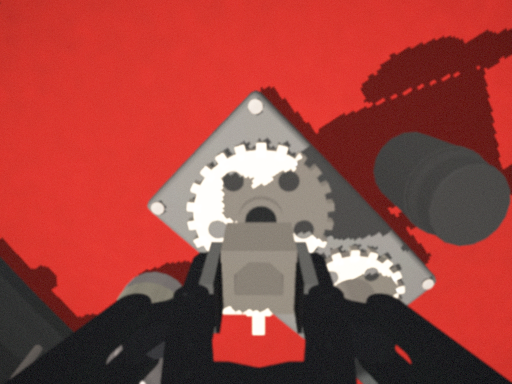

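Run:
```python
from h import *
import pickle
w=pickle.load(open('ws3.pkl','rb'));im=w['image'].astype(int)
o=robot.observe();T=o['tcp_rot'];e=o['eef_pos']
for p in ((310,200),(250,195),(180,205),(350,215),(330,222)): print(p,im[p[1],p[0]])
sat=im.max(2)-im.min(2)
m=((im[...,0]-im[...,2]>10)&(sat<60)&(im[...,0]>70)).astype(np.uint8)
mm=np.zeros_like(m);cv2.circle(mm,(261,216),80,1,-1);mm[222:]=0;mm*=m
mm=cv2.morphologyEx(mm,cv2.MORPH_OPEN,np.ones((3,3),np.uint8))
c=max(cv2.findContours(mm,0,1)[0],key=cv2.contourArea).reshape(-1,2)
h=cv2.convexHull(c).reshape(-1,2);h=h[h[:,1]<218]
print(h.tolist())
q=onplane(w,h,.038)[:,:2]*1000
from scipy.optimize import least_squares
r=least_squares(lambda v:np.hypot(q[:,0]-v[0],q[:,1]-v[1])-43.8,[597,-86],loss='soft_l1');print('gear',r.x,r.fun.round(1))
g=np.array([*r.x/1000,.038]);print('gear in tool',(g-e)@T*1000)
for y in (210,213,216,219):
    xs=np.nonzero(im[y,235:290].max(1)<75)[0]+235
    if len(xs): print(y,xs.min(),xs.max(),((onplane(w,[((xs.min()+xs.max())/2,y)],.06)-e)@T*1000).round(1))
row=im[240].sum(1); print(row[212:230],row[288:306])
print(((onplane(w,[(222,255),(297,255)],e[2]+.0225)-e)@T*1000).round(1))
col=im[:,245].sum(1);print(col[215:262].tolist());print(col[296:325].tolist())
```

```text
(310, 200) [155 147 134]
(250, 195) [157 149 137]
(180, 205) [175 170 162]
(350, 215) [80 81 76]
(330, 222) [149 141 130]
[[301, 147], [320, 169], [328, 183], [330, 187], [334, 203], [334, 210], [224, 217], [221, 213], [221, 188], [222, 186], [241, 174], [286, 150], [299, 147]]
gear [592.95679906 -72.37477615] [ 8.7  0.9 -2.8 -3.6 -7.2 -8.8 -9.6 -7.2 -0.1  0.2 -1.6  5.9  8.5]
gear in tool [-7.31460094 12.42090276 48.44718721]
210 251 269 [[15.1  0.7 26.5]]
213 249 272 [[13.4  1.  26.5]]
216 247 274 [[11.7  1.  26.5]]
219 246 274 [[10.   0.7 26.5]]
[758 759 759 759 757 758 757 757 759 755 721 554 414 380 383 383 394 375] [383 385 386 379 377 455 595 725 756 758 758 758 756 752 748 747 752 755]
[[ 15.5 -14.2 -22.5]
 [ 15.6  14.7 -22.5]]
[386, 375, 343, 337, 304, 288, 301, 322, 361, 389, 391, 395, 385, 387, 389, 386, 384, 382, 390, 380, 385, 386, 385, 396, 386, 388, 391, 381, 380, 387, 386, 392, 377, 391, 392, 398, 420, 434, 438, 435, 433, 439, 435, 437, 433, 432, 435]
[424, 428, 428, 432, 424, 429, 432, 421, 432, 429, 435, 434, 422, 434, 510, 665, 740, 729, 630, 466, 359, 318, 319, 312, 327, 329, 333, 334, 334]
```

Run:
```python
from h import *
import pickle
from scipy.optimize import least_squares
w=pickle.load(open('ws3.pkl','rb'));im=w['image'].astype(int)
o=robot.observe();T=o['tcp_rot'];e=o['eef_pos']
m=(im.min(2)>195).astype(np.uint8); m[:135]=0;m[225:]=0;m[:,:184]=0;m[:,310:]=0
c=max(cv2.findContours(m,0,1)[0],key=cv2.contourArea)
h=cv2.convexHull(c).reshape(-1,2); h=h[(h[:,0]<225)|(h[:,1]<155)]
h=h[(h[:,1]<222)]
h=np.vstack([h,[(334,203),(334,210),(330,187),(328,183),(320,169)]]);print(h.tolist())
q=onplane(w,h,.038)[:,:2]*1000
r=least_squares(lambda v:np.hypot(q[:,0]-v[0],q[:,1]-v[1])-44,[597,-86],loss='soft_l1');print('gear',r.x,r.fun.round(1))
print('gear in tool',(np.array([*r.x/1000,.038])-e)@T*1000)
print('hub top near/far',((onplane(w,[(259,250),(259,310.5)],e[2]+.0225)-e)@T*1000).round(1))
```

```text
[[265, 143], [280, 145], [284, 146], [286, 147], [299, 154], [186, 209], [186, 207], [190, 189], [192, 184], [200, 171], [205, 166], [216, 156], [221, 153], [234, 147], [240, 145], [256, 143], [334, 203], [334, 210], [330, 187], [328, 183], [320, 169]]
gear [597.15867461 -86.79238861] [-0.1  0.   0.1 -0.1 -0.6  0.   0.1  0.   0.1  0.1 -0.2  0.1  0.   0.
  0.1 -0.2  0.1 -0.2  0.2  0.1  0.6]
gear in tool [ 2.40328091  0.97163186 48.46378544]
hub top near/far [[ 17.7   0.1 -22.5]
 [-10.3   0.1 -22.5]]
```

jog_arm(
  series=[
    [[0,0.7,5,0,0,0],[0,0,5,0,0,0],[0,0,4,0,0,0],[0,0,3,0,0,0],[0,0,3,0,0,0],[0,0,2,0,0,0],[0,0,0,0,0,0]],
  ],
)

```text
time: 8.45
eef_pos: [0.5969, -0.0849, 0.0628]
tcp_rot: [[-0.551, -0.834, -0.001], [-0.834, 0.551, 0.0], [0.0, 0.001, -1.0]]
ft_force: [0.9, 0.2, 0.4]
gripper_width: 0.0293
grasp_force: 40.4
```

jog_arm(
  series=[
    [[0,0,3,0,0,0],[0,0,3,0,0,0],[0,0,3,0,0,0],[0,0,2,0,0,0],[0,0,1,0,0,0],[0,0,0,0,0,0]],
  ],
)

```text
time: 9.05
eef_pos: [0.5971, -0.0849, 0.051]
tcp_rot: [[-0.551, -0.834, -0.0], [-0.834, 0.551, 0.0], [0.0, 0.0, -1.0]]
ft_force: [-0.1, -0.6, -1.6]
gripper_width: 0.0292
grasp_force: 40.4
```

jog_arm(
  series=[
    [[0,0,1,0,0,0],[0,0,1,0,0,0],[0,0,0.5,0,0,0],[0,0,0,0,0,0]],
  ],
)

```text
time: 9.45
eef_pos: [0.5975, -0.085, 0.0494]
tcp_rot: [[-0.551, -0.834, 0.0], [-0.834, 0.551, -0.0], [-0.0, -0.0, -1.0]]
ft_force: [-3.0, -0.4, 3.7]
gripper_width: 0.0295
grasp_force: 41.0
```

jog_arm(
  series=[
    [[0,0,0,0,0,0],[0,0,0,0,0,0],[0,0,0,0,0,0],[0,0,0,0,0,0]],
  ],
  gripper=-0.3,
)

```text
time: 9.85
eef_pos: [0.5971, -0.0849, 0.0485]
tcp_rot: [[-0.551, -0.834, -0.0], [-0.834, 0.551, 0.0], [0.0, 0.0, -1.0]]
ft_force: [-0.6, -0.0, 0.1]
gripper_width: 0.0555
grasp_force: 0.0
```

jog_arm(
  series=[
    [[0,0,-10,0,0,0],[0,0,-20,0,0,0],[0,0,-25,0,0,0],[0,0,-25,0,0,0],[0,0,-25,0,0,0],[0,0,-25,0,0,0],[0,0,-10,0,0,0],[0,0,0,0,0,0]],
  ],
)

```text
time: 10.65
eef_pos: [0.5988, -0.0852, 0.1912]
tcp_rot: [[-0.551, -0.834, 0.005], [-0.834, 0.551, -0.001], [-0.002, -0.004, -1.0]]
ft_force: [0.8, 0.8, -0.6]
gripper_width: 0.0555
grasp_force: 0.0
```

Run:
```python
from h import *
import pickle
w=snap('wrist');pickle.dump(w,open('ws4.pkl','wb'))
im=w['image']
print(proj(w,[[.597,-.0865,.072]]))
def top(z):
    r=[]
    for t in (205,225):
        x,y=proj(w,[[.597,-.0865,.072]])[0].astype(int)
        q,_=hub(w,(x-45,y-45,x+45,y+45),z,3,t); r.append((np.round(q[0],1),np.round(q[1],1),round(q[2],1)))
    return r
print(top(.072))
plan([.494,-.305,.16],115)
print(robot.observe()['joints'].round(1))
```

```text
[[260.9255156  181.86770775]]
[(array([599.7, -91.8]), array([62.4, 77.5]), 20.0), (array([599.4, -91.7]), array([61.9, 77.2]), 20.0)]
t 10.70 cur [ 0.5976 -0.085   0.1894] yaw -123.44 rz 121.56 shift [-155.6 -186.9   29.4] tilt [ 1.5e-03 -4.0e-04 -1.0e+00]
[ -12.2   17.7   98.7   -0.    63.5 -158.8]
```

jog_arm(
  series=[
    [[0,0,0,0,0,8.1],[0,0,0,0,0,8.1],[0,0,0,0,0,8.1],[0,0,0,0,0,8.1],[0,0,0,0,0,8.1],[0,0,0,0,0,8.1],[0,0,0,0,0,8.1],[0,0,0,0,0,8.1],[0,0,0,0,0,8.1],[0,0,0,0,0,8.1]],
  ],
)

```text
time: 11.7
eef_pos: [0.5957, -0.0846, 0.1862]
tcp_rot: [[-0.908, 0.419, -0.004], [0.419, 0.908, 0.001], [0.004, -0.001, -1.0]]
ft_force: [0.4, 0.4, 0.7]
gripper_width: 0.0552
grasp_force: 0.0
```

jog_arm(
  series=[
    [[0,0,0,0,0,8.1],[0,0,0,0,0,8.1],[0,0,0,0,0,8.1],[0,0,0,0,0,8.1],[0,0,0,0,0,8.1],[-20,-24,0,0,0,0],[-20,-24,0,0,0,0],[-20,-24,5,0,0,0],[-20,-24,5,0,0,0],[-20,-24,5,0,0,0]],
  ],
  gripper=-0.4,
)

```text
time: 12.7
eef_pos: [0.529, -0.2266, 0.1713]
tcp_rot: [[-0.424, 0.906, -0.003], [0.906, 0.424, 0.002], [0.003, -0.002, -1.0]]
ft_force: [0.5, 0.0, 0.1]
gripper_width: 0.0597
grasp_force: 0.0
```

jog_arm(
  series=[
    [[-20,-24,5,0,0,0],[-20,-24,5,0,0,0],[-16,-19,5,0,0,0],[0,0,0,0,0,0],[0,0,0,0,0,0]],
  ],
)

```text
time: 13.2
eef_pos: [0.4928, -0.3048, 0.1569]
tcp_rot: [[-0.422, 0.907, -0.003], [0.907, 0.422, 0.003], [0.003, -0.001, -1.0]]
ft_force: [0.2, 0.2, -0.3]
gripper_width: 0.0601
grasp_force: 0.0
```

Run:
```python
from h import *
import pickle
w=snap('wrist');pickle.dump(w,open('wc.pkl','wb'));im=w['image']
plan([.494,-.305,.16],115)
o=robot.observe()
print(proj(w,[[.494,-.305,.032],[.52,-.362,.04],[.461,-.254,.03]]).round())
m=(im.min(2)>200).astype(np.uint8)
n,l,st,c=cv2.connectedComponentsWithStats(m)
for i in range(1,n):
    if st[i,4]>60: print(st[i],c[i].round(1))
```

```text
t 13.25 cur [ 0.4934 -0.3044  0.1575] yaw 115.03 rz 0.03 shift [-0.8  0.3 -2.5] tilt [-0.0018  0.0021 -1.    ]
[[260. 182.]
 [259. 256.]
 [249. 106.]]
[ 462    0   50   47 1292] [489.2  19.8]
[434  26   9  10  73] [438.2  30.5]
[230  92  32  16 237] [245.2  98.7]
[ 237  165   46   70 1751] [259.4 194.2]
[329 191  10  55 229] [334.4 218.8]
[249 247  22  20 345] [259.4 256.6]
[405 256  13  16 121] [411.1 263.8]
```

Run:
```python
from h import *
import pickle
w=pickle.load(open('wc.pkl','rb'))
m=w['image'].min(2)>200
for y in range(163,236,3):
    xs=np.nonzero(m[y,225:295])[0]+225; print(y,xs.min() if len(xs) else 0,xs.max() if len(xs) else 0,end='; ')
print()
E=lambda rows,f:[(f(np.nonzero(m[y,225:295])[0]+225),y) for y in rows]
L=E(range(170,204),lambda v:v.min()-.5);Rr=E(range(170,204),lambda v:v.max()+.5)
Tp=[(x,np.nonzero(m[150:240,x])[0].min()+149.5) for x in range(242,278,2)]
for n,e in (('L',L),('R',Rr),('T',Tp)):
    q=onplane(w,e,.032)[:,:2]*1000; v=cv2.fitLine(q.astype(np.float32),cv2.DIST_HUBER,0,.01,.01).ravel(); print(n,v.round(2), np.degrees(np.arctan2(v[1],v[0])))
print('handle',onplane(w,[(259.4,256.6)],.04))
```

```text
163 0 0; 166 237 281; 169 237 282; 172 237 282; 175 237 282; 178 237 281; 181 237 281; 184 237 281; 187 237 281; 190 237 281; 193 237 281; 196 237 281; 199 237 281; 202 238 281; 205 238 281; 208 239 280; 211 250 268; 214 251 268; 217 251 268; 220 251 268; 223 251 268; 226 256 268; 229 259 268; 232 264 268; 235 0 0; 
L [ 4.0000e-01 -9.1000e-01  4.7734e+02 -3.1322e+02] -66.12344
R [ 4.4000e-01 -9.0000e-01  5.1266e+02 -3.0281e+02] -63.82559
T [ 9.1000e-01  4.2000e-01  4.8732e+02 -2.9169e+02] 24.999435
handle [[ 0.52047299 -0.36193979  0.04      ]]
```

```bash
python3 -c "
from h import *
plan([.4949,-.3079,.006],115)"
```

```text
t 13.25 cur [ 0.4934 -0.3044  0.1575] yaw 115.03 rz 0.03 shift [-3.800e+00 -1.000e-01  1.515e+02] tilt [-0.0018  0.0021 -1.    ]
```

jog_arm(
  series=[
    [[-4,0,25,0,0,0],[0,0,25,0,0,0],[0,0,25,0,0,0],[0,0,25,0,0,0],[0,0,25,0,0,0],[0,0,15,0,0,0],[0,0,8,0,0,0],[0,0,3,0,0,0],[0,0,0,0,0,0],[0,0,0,0,0,0]],
  ],
)

```text
time: 14.25
eef_pos: [0.4966, -0.3096, 0.0089]
tcp_rot: [[-0.424, 0.906, 0.002], [0.906, 0.424, -0.001], [-0.002, 0.001, -1.0]]
ft_force: [0.1, 0.7, 0.8]
gripper_width: 0.06
grasp_force: 0.0
```

jog_arm(
  series=[
    [[0,0,0,0,0,0],[0,0,0,0,0,0],[0,0,0,0,0,0],[0,0,0,0,0,0],[0,0,0,0,0,0],[0,0,0,0,0,0]],
  ],
  gripper=1,
  squeeze=70,
)

```text
time: 14.85
eef_pos: [0.4966, -0.3098, 0.0091]
tcp_rot: [[-0.423, 0.906, 0.002], [0.906, 0.423, -0.001], [-0.002, 0.001, -1.0]]
ft_force: [0.2, 1.0, 6.8]
gripper_width: 0.0348
grasp_force: 71.6
```

jog_arm(
  series=[
    [[0,0,-15,0,0,0],[0,0,-25,0,0,0],[0,0,-25,0,0,0],[0,0,-25,0,0,0],[0,0,-25,0,0,0],[0,0,-25,0,0,0],[0,0,-25,0,0,0],[0,0,-25,0,0,0],[0,0,-10,0,0,0],[0,0,0,0,0,0]],
  ],
)

```text
time: 15.85
eef_pos: [0.4964, -0.3096, 0.2097]
tcp_rot: [[-0.424, 0.906, 0.003], [0.906, 0.424, -0.002], [-0.003, 0.002, -1.0]]
ft_force: [0.1, 0.4, -2.0]
gripper_width: 0.035
grasp_force: 70.8
```

```bash
python3 -c "
from h import *
plan([.5817,-.0029,.205],98.4);print(robot.observe()['joints'].round(1))"
```

```text
t 15.85 cur [ 0.4964 -0.3096  0.2097] yaw 115.06 rz 16.66 shift [290.9 129.2   4.7] tilt [ 0.0029 -0.0021 -1.    ]
[-36.2  14.4 100.4   0.   65.  -61.3]
```

jog_arm(
  series=[
    [[0,0,0,0,0,8.3],[0,0,0,0,0,8.3],[33,16,0,0,0,0],[33,16,0,0,0,0],[33,16,0,0,0,0],[33,16,0,0,0,0],[33,16,0,0,0,0],[33,16,0,0,0,0],[33,16,0,0,0,0],[33,16,0,0,0,0]],
  ],
)

```text
time: 16.85
eef_pos: [0.5821, -0.0274, 0.2054]
tcp_rot: [[-0.147, 0.989, -0.004], [0.989, 0.147, 0.0], [0.001, -0.004, -1.0]]
ft_force: [0.6, -0.0, -1.7]
gripper_width: 0.0347
grasp_force: 70.8
```

jog_arm(
  series=[
    [[0,0,0,0,0,0],[0,0,0,0,0,0]],
  ],
)

```text
time: 17.05
eef_pos: [0.5821, -0.0283, 0.2058]
tcp_rot: [[-0.149, 0.989, -0.004], [0.989, 0.149, -0.0], [0.0, -0.004, -1.0]]
ft_force: [-0.6, -0.4, -2.0]
gripper_width: 0.0346
grasp_force: 70.8
```

Run:
```python
from h import *
import pickle
plan([.582,-.0053,.13],98.4)
w=snap('wrist'); pickle.dump(w,open('wd.pkl','wb'))
cv2.imwrite('pics/wd.png',cv2.cvtColor(cv2.resize(w['image'],(800,600),interpolation=2),cv2.COLOR_RGB2BGR))
print(proj(w,[[.5817,-.0029,.038],[.5817,-.0029,.078],[.5817,-.0029,.102]]))
```

```text
t 17.05 cur [ 0.5821 -0.0283  0.2058] yaw 98.59 rz 0.19 shift [22.8  3.2 75.8] tilt [-3.8e-03 -2.0e-04 -1.0e+00]
[[262.25257139 140.93458213]
 [262.6376709  149.74135053]
 [262.924909   156.32287115]]
```

View pics/wd.png

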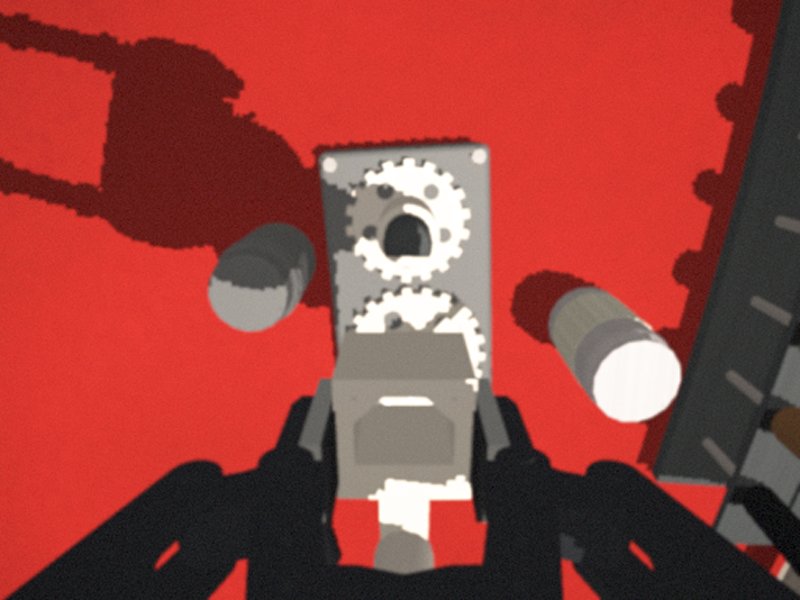

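Run:
```python
from h import *
import pickle
from scipy.optimize import least_squares
w=pickle.load(open('wd.pkl','rb'));im=w['image'].astype(int)
o=robot.observe();T=o['tcp_rot'];e=o['eef_pos']
m=(im.min(2)>195).astype(np.uint8);mm=np.zeros_like(m);cv2.circle(mm,(261,141),44,1,-1);mm*=m;mm[180:]=0
h=cv2.convexHull(max(cv2.findContours(mm,0,1)[0],key=cv2.contourArea)).reshape(-1,2)
q=onplane(w,h,.038)[:,:2]*1000
r=least_squares(lambda v:np.hypot(q[:,0]-v[0],q[:,1]-v[1])-36,[582,-3],loss='soft_l1',f_scale=.5);print(r.x,r.fun.round(1))
print('gear tool',(np.array([*r.x/1000,.038])-e)@T*1000)
d=cv2.GaussianBlur(w['image'],(0,0),.7).min(2).astype(int)
P=[]
for x in range(251,272):
    y=157
    while d[y,x]<140:y+=1
    P.append((x,y-1+(140-d[y-1,x])/(d[y,x]-d[y-1,x])))
P=np.array(P);print(P[:,1].round(1))
q=onplane(w,P,.102)[:,:2]*1000;v=cv2.fitLine(q.astype(np.float32),cv2.DIST_HUBER,0,.01,.01).ravel();print('flat',v,np.degrees(np.arctan2(v[1],v[0])))
zt=e[2]-.009+.032
c=im[:,225].sum(1);print(c[234:254].tolist());print(c[310:328].tolist());rw=im[280].sum(1);print(rw[206:224].tolist(),rw[296:312].tolist())
print(((onplane(w,[(259,243.5),(259,318.7),(214.5,280),(303.5,280)],zt)-e)@T*1000).round(1))
```

```text
[580.59146628  -4.05766088] [ 0.3  0.2  0.1  0.1 -0.1  0.1  0.1 -0.1  0.2 -0.  -0.   0.2  0.1  0.3
 -1.   0.5  0.4  0.8  0.7  0.2 -1.7 -0.2 -0.   0.1  0.4  0.3]
gear tool [ 25.06050012   2.80863873 168.03302193]
[165.4 165.6 165.3 164.8 164.3 163.7 163.3 163.2 163.1 163.1 163.1 163.2
 163.3 163.4 163.4 163.4 163.4 163.3 163.1 163.  163. ]
flat [ 9.7742307e-01  2.1129148e-01  5.8127893e+02 -8.3899870e+00] 12.198046
[393, 388, 386, 392, 374, 387, 387, 393, 402, 415, 437, 435, 442, 433, 433, 429, 434, 440, 437, 426]
[430, 423, 424, 429, 440, 428, 424, 427, 424, 395, 354, 335, 321, 319, 323, 324, 318, 334]
[181, 128, 88, 80, 96, 88, 67, 68, 171, 282, 392, 431, 429, 435, 422, 434, 432, 416] [438, 426, 435, 432, 405, 335, 212, 114, 68, 86, 80, 103, 60, 85, 165, 236]
[[ 20.5   0.8 -23. ]
 [-14.6   0.9 -23. ]
 [  4.2 -16.9 -22.9]
 [  4.3  18.5 -23.1]]
```

jog_arm(
  series=[
    [[11,1.3,0,0,0,0],[11.3,1,0,0,0,0],[0,0,20,0,0,0],[0,0,25,0,0,0],[0,0,22,0,0,0],[0,0,12,0,0,0],[0,0,5,0,0,0],[0,0,0,0,0,0],[0,0,0,0,0,0]],
  ],
)

```text
time: 18.0
eef_pos: [0.5834, -0.0068, 0.1249]
tcp_rot: [[-0.147, 0.989, 0.002], [0.989, 0.147, -0.0], [-0.0, 0.002, -1.0]]
ft_force: [0.1, -0.5, -0.7]
gripper_width: 0.0345
grasp_force: 70.9
```

Run:
```python
from h import *
import pickle
plan([.58105,-.0059,.12],98.4)
w=snap('wrist'); pickle.dump(w,open('we.pkl','wb'));im=w['image'].astype(int)
o=robot.observe();T=o['tcp_rot'];e=o['eef_pos']
p=proj(w,[[.5807,-.0040,.038]])[0];print(p)
m=(im.min(2)>195).astype(np.uint8)
# rows above hub: extents of white
for y in range(int(p[1])-60,int(p[1])+40,6):
    xs=np.nonzero(m[y,190:340])[0]+190; print(y,(xs.min(),xs.max()) if len(xs) else None,end=' ')
from scipy.optimize import least_squares
mm=np.zeros_like(m);cv2.circle(mm,tuple(int(v) for v in p),64,1,-1);mm*=m;mm[int(p[1])+5:]=0
h=cv2.convexHull(np.argwhere(mm)[:,::-1].astype(np.int32)).reshape(-1,2); h=h[h[:,1]<p[1]]
q=onplane(w,h,.038)[:,:2]*1000
r=least_squares(lambda v:np.hypot(q[:,0]-v[0],q[:,1]-v[1])-36,[581,-4],loss='soft_l1',f_scale=.3);print(r.x,r.fun.round(1))
print('gear tool',(np.array([*r.x/1000,.038])-e)@T*1000)
```

```text
t 18.00 cur [ 0.5834 -0.0068  0.1249] yaw 98.44 rz 0.04 shift [ 1.2 -2.2  4.9] tilt [ 2.e-03 -1.e-04 -1.e+00]
[254.24251064 192.45293799]
132 (np.int64(311), np.int64(315)) 138 (np.int64(307), np.int64(318)) 144 (np.int64(234), np.int64(314)) 150 (np.int64(234), np.int64(248)) 156 (np.int64(273), np.int64(291)) 162 (np.int64(277), np.int64(289)) 168 (np.int64(279), np.int64(300)) 174 (np.int64(275), np.int64(298)) 180 (np.int64(273), np.int64(298)) 186 (np.int64(275), np.int64(306)) 192 (np.int64(276), np.int64(300)) 198 (np.int64(288), np.int64(305)) 204 (np.int64(289), np.int64(303)) 210 (np.int64(279), np.int64(295)) 216 None 222 None 228 None [580.83072139  -3.73798957] [ 0.  -3.2 -1.7  0.1  0.5  0.4 -0.  -0.   0.1 -0.  -0.1  0.2 -0.  -0.1
 -0.1  0.1]
gear tool [ 3.50476791 -2.47575438 87.14327132]
```

jog_arm(
  series=[
    [[0,0,0,0,0,0],[0,0,0,0,0,0],[0,0,0,0,0,0]],
  ],
)

```text
time: 18.35
eef_pos: [0.5827, -0.0067, 0.1243]
tcp_rot: [[-0.147, 0.989, 0.001], [0.989, 0.147, -0.0], [-0.0, 0.001, -1.0]]
ft_force: [0.5, 0.0, -1.9]
gripper_width: 0.0349
grasp_force: 70.9
```

Run:
```python
from h import *
import pickle
from scipy.optimize import least_squares
o=robot.observe();T=o['tcp_rot'];e=o['eef_pos'];print(e.round(4))
w=snap('wrist'); pickle.dump(w,open('wf.pkl','wb'));im=w['image'].astype(int)
m=(im.min(2)>195).astype(np.uint8);p=proj(w,[[.5807,-.0040,.038]])[0]
mm=np.zeros_like(m);cv2.circle(mm,tuple(int(v) for v in p),60,1,-1);mm*=m
h=cv2.convexHull(np.argwhere(mm)[:,::-1].astype(np.int32)).reshape(-1,2); h=h[h[:,1]<p[1]]
q=onplane(w,h,.038)[:,:2]*1000
r=least_squares(lambda v:np.hypot(q[:,0]-v[0],q[:,1]-v[1])-36,[581,-4],loss='soft_l1',f_scale=.3);print(r.x,r.fun.round(1))
print('gear tool',(np.array([*r.x/1000,.038])-e)@T*1000)
b=im.sum(2);print([int(v) for v in b[280,206:224]],[int(v) for v in b[280,296:312]]);print([int(v) for v in b[234:254,225]],[int(v) for v in b[310:328,225]])
for y in range(180,240,6): print(y,[int(v) for v in b[y,220:296:3]])
```

```text
[ 0.5827 -0.0067  0.1243]
[580.53285689  -3.52490955] [ 0.1  0.1  0.2 -0.  -0.  -0.   0.1 -0.  -0.2 -0.1  0.1 -0.1  0.2]
gear tool [ 3.51066305 -1.7674948  86.31752848]
[211, 132, 105, 82, 84, 74, 52, 90, 172, 307, 425, 467, 471, 472, 474, 466, 469, 467] [473, 467, 474, 461, 450, 359, 243, 130, 77, 79, 89, 86, 91, 106, 178, 263]
[424, 419, 426, 423, 419, 425, 415, 421, 448, 457, 471, 477, 466, 475, 478, 480, 472, 481, 479, 464] [470, 455, 465, 474, 464, 466, 462, 491, 649, 753, 763, 758, 728, 725, 755, 763, 763, 757]
180 [477, 477, 474, 478, 477, 463, 423, 421, 413, 420, 415, 432, 428, 420, 419, 413, 404, 411, 724, 764, 764, 764, 764, 764, 764, 764]
186 [481, 469, 472, 472, 466, 404, 411, 423, 419, 414, 422, 417, 423, 422, 415, 415, 416, 406, 419, 764, 764, 764, 764, 764, 764, 765]
192 [469, 474, 478, 469, 404, 411, 428, 467, 475, 477, 469, 475, 482, 479, 478, 466, 444, 403, 404, 665, 764, 764, 764, 764, 764, 764]
198 [266, 253, 235, 307, 427, 475, 476, 432, 261, 159, 160, 153, 170, 146, 205, 361, 483, 479, 472, 454, 643, 544, 554, 695, 764, 765]
204 [248, 234, 251, 420, 474, 446, 213, 147, 156, 165, 158, 153, 140, 166, 166, 156, 145, 348, 480, 475, 508, 536, 540, 551, 763, 765]
210 [467, 463, 473, 489, 471, 226, 160, 165, 166, 169, 177, 179, 174, 179, 184, 151, 165, 166, 390, 476, 635, 764, 764, 765, 765, 762]
216 [430, 422, 415, 426, 421, 422, 430, 412, 420, 431, 420, 432, 427, 422, 424, 424, 416, 421, 427, 418, 415, 423, 422, 406, 416, 429]
222 [427, 420, 421, 420, 411, 417, 415, 421, 417, 428, 420, 411, 431, 410, 424, 430, 424, 426, 423, 426, 415, 420, 425, 418, 419, 426]
228 [426, 418, 419, 419, 419, 424, 420, 422, 420, 423, 414, 415, 419, 417, 417, 421, 417, 422, 419, 417, 424, 416, 421, 421, 423, 426]
234 [429, 423, 421, 426, 421, 421, 426, 418, 426, 424, 419, 424, 418, 417, 426, 424, 428, 422, 424, 418, 424, 416, 425, 425, 424, 423]
```

jog_arm(
  series=[
    [[0.7,-2.4,0,0,0,0],[0,0,0,0,0,0],[0,0,4,0,0,0],[0,0,4,0,0,0],[0,0,4,0,0,0],[0,0,3,0,0,0],[0,0,2,0,0,0],[0,0,0,0,0,0],[0,0,0,0,0,0]],
  ],
)

```text
time: 19.3
eef_pos: [0.58, -0.0063, 0.1067]
tcp_rot: [[-0.147, 0.989, -0.0], [0.989, 0.147, -0.0], [0.0, -0.0, -1.0]]
ft_force: [-0.2, -0.0, -1.5]
gripper_width: 0.0346
grasp_force: 70.8
```

jog_arm(
  series=[
    [[0,0.4,2,0,0,0],[0,0,2,0,0,0],[0,0,2,0,0,0],[0,0,2,0,0,0],[0,0,0,0,0,0]],
  ],
)

```text
time: 19.8
eef_pos: [0.58, -0.0063, 0.0983]
tcp_rot: [[-0.147, 0.989, -0.001], [0.989, 0.147, 0.0], [0.0, -0.001, -1.0]]
ft_force: [0.4, 0.2, -0.9]
gripper_width: 0.0349
grasp_force: 70.9
```

jog_arm(
  series=[
    [[0,0,3,0,0,0],[0,0,3,0,0,0],[0,0,2,0,0,0],[0,0,1,0,0,0],[0,0,0,0,0,0]],
  ],
)

```text
time: 20.3
eef_pos: [0.5801, -0.0063, 0.0895]
tcp_rot: [[-0.147, 0.989, -0.0], [0.989, 0.147, 0.0], [0.0, -0.0, -1.0]]
ft_force: [-0.0, -0.3, -1.6]
gripper_width: 0.0343
grasp_force: 70.8
```

jog_arm(
  series=[
    [[0,0,1,0,0,0],[0,0,1,0,0,0],[0,0,0.5,0,0,0],[0,0,0,0,0,0]],
  ],
)

```text
time: 20.7
eef_pos: [0.5803, -0.0063, 0.0872]
tcp_rot: [[-0.147, 0.989, -0.0], [0.989, 0.147, -0.0], [0.0, -0.0, -1.0]]
ft_force: [0.5, -0.0, -2.0]
gripper_width: 0.0347
grasp_force: 70.8
```

jog_arm(
  series=[
    [[0,0,0.5,0,0,0],[0,0,0.5,0,0,0],[0,0,0,0,0,0]],
  ],
)

```text
time: 21.0
eef_pos: [0.5804, -0.0063, 0.087]
tcp_rot: [[-0.147, 0.989, -0.0], [0.989, 0.147, -0.0], [-0.0, -0.0, -1.0]]
ft_force: [-1.9, -0.1, 6.1]
gripper_width: 0.0345
grasp_force: 71.6
```

Contact at the shoulder height. I'll release, retreat straight up and away, then check.

jog_arm(
  series=[
    [[0,0,0,0,0,0],[0,0,0,0,0,0],[0,0,0,0,0,0],[0,0,0,0,0,0]],
  ],
  gripper=-0.3,
)

```text
time: 21.4
eef_pos: [0.5804, -0.0063, 0.0861]
tcp_rot: [[-0.147, 0.989, 0.0], [0.989, 0.147, 0.0], [-0.0, 0.0, -1.0]]
ft_force: [-0.0, -0.8, -0.9]
gripper_width: 0.0552
grasp_force: 0.0
```

jog_arm(
  series=[
    [[0,0,-10,0,0,0],[0,0,-20,0,0,0],[0,0,-25,0,0,0],[0,0,-25,0,0,0],[0,0,-25,0,0,0],[0,0,-15,0,0,0],[0,0,0,0,0,0],[0,0,0,0,0,0]],
  ],
)

```text
time: 22.2
eef_pos: [0.58, -0.0063, 0.206]
tcp_rot: [[-0.147, 0.989, -0.0], [0.989, 0.147, 0.0], [0.0, -0.0, -1.0]]
ft_force: [-0.4, -0.2, 0.1]
gripper_width: 0.0556
grasp_force: 0.0
```

Run:
```python
from h import *
import pickle
plan([.58,-.045,.25],98.4)
w=snap('wrist');s=snap('side');t=snap('top');pickle.dump((w,s,t),open('end.pkl','wb'))
f=lambda x,n:cv2.resize(x,n,interpolation=2)
px,py=proj(s,[[.59,-.045,.06]])[0].astype(int)
L=w['image'][60:340,130:390];S=s['image'][py-50:py+50,px-50:px+50]
print('origin',px-50,py-50)
cv2.imwrite('pics/end.png',cv2.cvtColor(np.hstack([f(L,(400,430)),f(S,(400,430))]),cv2.COLOR_RGB2BGR))
```

```text
t 22.20 cur [ 0.58   -0.0063  0.206 ] yaw 98.45 rz 0.05 shift [-38.3  -5.7 -44. ] tilt [-2.e-04  0.e+00 -1.e+00]
origin 234 143
```

View pics/end.png

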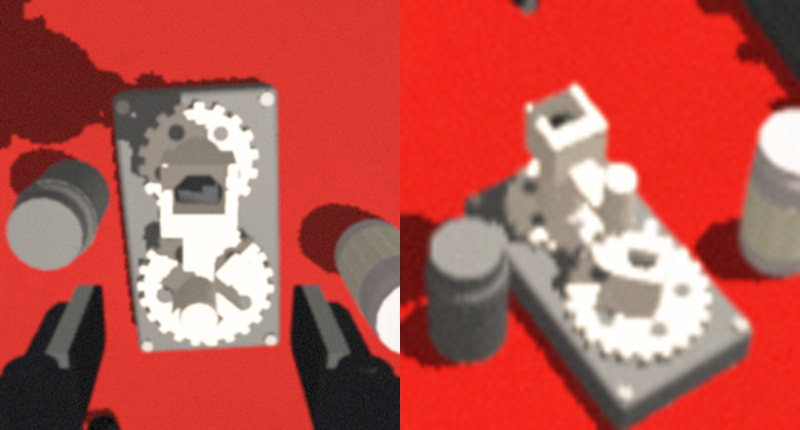

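Run:
```python
from h import *
import pickle
w,s,t=pickle.load(open('end.pkl','rb'))
k=lambda P:((proj(s,P)-[234,143])*[4,4.3]+[400,0]).round().tolist()
def sq(c,h,a,z):
    a=np.radians(a);u=np.array([np.cos(a),np.sin(a)]);v=np.array([-u[1],u[0]])
    return [[*(np.array(c)+h*(i*u+j*v)),z] for i,j in ((1,1),(1,-1),(-1,-1),(-1,1))]
print('ptr top',k(sq([.597,-.0865],.015,56.5,.072)),'bore',k([[.597,-.0865,.072]]))
print('crank top',k(sq([.5805,-.0036],.018,-81.5,.110)))
# crank top in wrist
r,_=hub(w,tuple(int(x) for x in (130+150*.65,60+155*.651,130+250*.65,60+260*.651)),.110,3,225);print(r)
print(proj(w,sq([.5805,-.0036],.018,-81.5,.110)).round(1).tolist())
m=w['image'].min(2)>225
for y in range(164,206,3): xs=np.nonzero(m[y,225:292])[0]+225; print(y,xs.min(),xs.max(),end='; ')
c=s['image'].min(2)[143:243,234:334]
for x in (52,55,58,61,64): print(x,[int(v) for v in c[48:76,x]])
```

```text
ptr top [[619.0, 230.0], [669.0, 239.0], [662.0, 281.0], [611.0, 271.0]] bore [[640.0, 255.0]]
crank top [[604.0, 122.0], [553.0, 145.0], [522.0, 104.0], [573.0, 82.0]]
((583.49755859375, -7.994869232177734), (42.09360122680664, 51.98944091796875), 10.118048667907715)
[[283.2, 212.4], [234.6, 212.4], [233.4, 165.0], [284.3, 165.0]]
164 284 291; 167 280 291; 170 279 291; 173 279 291; 176 278 291; 179 277 289; 182 225 291; 185 226 291; 188 234 283; 191 233 283; 194 234 283; 197 235 283; 200 235 283; 203 235 283; 52 [130, 127, 129, 128, 128, 131, 160, 233, 249, 251, 252, 253, 252, 252, 234, 146, 124, 127, 132, 133, 137, 135, 136, 126, 111, 133, 162, 189]
55 [135, 143, 144, 142, 137, 141, 183, 234, 250, 252, 251, 251, 252, 253, 252, 240, 175, 134, 135, 130, 132, 128, 130, 131, 148, 222, 248, 252]
58 [166, 166, 175, 175, 163, 187, 239, 252, 250, 222, 144, 121, 110, 135, 226, 246, 219, 144, 132, 132, 133, 133, 132, 129, 131, 150, 234, 252]
61 [147, 161, 173, 206, 227, 240, 250, 252, 252, 242, 182, 136, 116, 107, 168, 240, 239, 177, 134, 129, 131, 132, 133, 131, 133, 155, 233, 250]
64 [27, 41, 88, 159, 198, 197, 202, 242, 252, 252, 239, 193, 205, 230, 251, 253, 249, 220, 150, 137, 143, 149, 161, 184, 229, 246, 233, 179]
```

```bash
python3 -c "
from h import *
print(robot.close_job())"
```

```text
the job is handed in; nothing more can be done
None
```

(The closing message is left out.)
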